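# Wind the glue press down onto its sherd

## Robot

A 6-joint arm with a two-finger parallel gripper is mounted at the origin on the work surface; the furniture and walls round the work are solid. World frame = base frame: x ahead of the robot, y to its left, z up, the work surface at z = 0. Lengths are in m, angles in degrees, forces in N, time in s.
With the tool pointing down it reaches from about 0.3 to 0.75 m from the base axis. Payload 8.5 kg.
Tool frame: the origin (TCP) lies at the very end of the fingers, on their centre line; the grasp point (between the pads) lies 19 mm behind it; z points along the fingers, y is the line along which they close (so a half turn about z gives the same grasp; the last joint's range is limited). The gripper opens to 85 mm and grips with 20 to 120 N. Pads are 22 mm wide; open, the fingers measure 114 mm over their backs; the gripper's body (76 mm by 85 mm) begins 54 mm behind the grasp point. The pads swing forward as they close: fully open they stand 13 mm farther back than shut.
Start: joints at [-80.804, 21.807, 74.336, -0, 83.858, -12.336], TCP at [0.202, -0.512, 0.231] pointing down, gripper open.
Joint ranges: [-178.18, 178.18], [-50.72, 133.34], [12.68, 142.11], [-81.47, 261.47], [9.98, 163.14], [-165.26, 165.26]. Speed limits (degrees/s): [136.94, 136.94, 180, 180, 180, 180].

## Interface

Orientations are given as a 3x3 rotation matrix whose columns are the frame's x, y, z axes.
In Python, from rig import observe, cams, ticket gives the robot as it stands.
- The arm moves only by the tool move_arm, never from a script. Its arguments are lists of equal length, an entry for each row: "jaw": the finger opening in cm, from 0 to 8.54; "dp": the shift along the tool's x, y, z in cm, a list of three; "turn": the turn, a rotation vector about the tool's x, y, z in rad, a list of three. In form: {"jaw": [jaw, ...], "dp": [[tx, ty, tz], ...], "turn": [[wx, wy, wz], ...]}. A call has 1 to 12 rows; each row shifts and turns the commanded pose from where the row before left it, along the tool's axes as they then stand; what a row does not reach is not made up. A row lasts 1/12 s, in which the tool goes at most 41.7 mm and 7.16 degrees, less where a joint would pass 70% of its speed; a pose out of reach is approached as far as the arm can. A call is refused whole if a number of a shift passes 4.17 or a number of a turn 0.125, either way. A call with a gripper value outside its range is refused whole. The fingers move at their own pace and stop on an object; "force" is the grip in N (left out, the last holds). Time passes only in rows, so rows that do not move let the fingers close. It gives the time, the measured TCP pose, the force, the opening and the grip force at its end, in the units of the state.
- observe(): the state, without advancing time (a new reading comes with each control period).
- cams.get_image(name): name is "scene" or "top"; returns (picture, depth): 384x512x3 uint8, red, green, blue; 384x512 float32, m along the optical axis (not along the pixel's ray), 0 where there is no reading.
- cams.calibration(name): a dict with "vertical_fov" (degrees; the focal length in pixels is half the picture's height over the tangent of half this angle, whatever the lens; pixels are square), "cx", "cy" (the principal point, pixels), "k1" (the pictures are not rectified: a ray, as slopes to the right and down, at radius r is drawn at 1 + k1 r^2 times it, then the intrinsics apply), "view" (4x4, takes a point from world to camera coordinates). Camera axes: x right, y up, looking along -z (the intrinsics and any distortion apply to the point x, -y, -z); pixel columns grow to the right and rows downward; lengths in m; the calibration is good to about 2 mm. A picture is of the moment at which its call begins. calibration takes no time and is no camera call.
- ticket.close_job(): hands the job in; it is judged then, once.
Trained networks look in the newest picture that a camera, given by its name, has taken for a name from the list of things; names that differ only in an ending like _2 or _b are one class to them, and where a whole thing is asked for, a point or a joint stands for the part that bears it (a point fixed in the world has none). Each returns a list of dicts, best first, with "p" (0 to 1); they miss things now and then, are a little off and sometimes report something else, mostly with a low value. They report only what shows in the picture. A call takes as long as a camera call.
- cams.spot_in(camera, query): "box" ([centre column, centre row, width, height] as shares, 0 to 1, of the picture: columns of its width, rows of its height, round what is visible of it).
- cams.outline_of(camera, query): "mask" (384x512 bool, what is visible of it) and "box" ([centre column, centre row, width, height] as shares, 0 to 1, of the picture: columns of its width, rows of its height, round what is visible of it).
- cams.mark_of(camera, query): "location" ([column, row] as shares, 0 to 1, of the picture: columns of its width, rows of its height: a listed point, or the origin of a listed thing).
The state is a dict: "time_s": time; "q": joint angles; "qvel": joint speeds; "joint_efforts": joint torques, N m; "position": TCP position; "tool_rot": TCP orientation; "ft_force": force on the tool from outside, world axes, zero at the start; "wrist_torque": the same for the moment, N m; "grip_width": finger opening in m; "gripper_force": force on a finger pad.
Only numpy, scipy, OpenCV 4.12 (cv2) and the standard library are available. Lean on these libraries where they do the work, as an engineer would, in place of code of your own. Each camera call takes 0.05 s, during which the arm holds its last target. There are 200 camera calls.

## Task

Two small blue bench presses hold freshly glued sherds; one is already wound down. Turn the crank of the one that still stands open clockwise until its sprung pad bears firmly on the sherd, with the pad's spring about half squeezed and never squeezed solid, then let go of the crank. Do not shift the sherd and leave the other press alone.

Things in the scene. Friction and masses are not known exactly. Their poses are not given: they have to be found in the camera images.
- press_open: the blue C-shaped press that still stands open, fixed to the table, 150 x 110 mm, 160 mm high without its crank. Origin on the table top, exactly under the crank's upright axis (which is also the axis of tube and pad); its x points to the column at its back.
- knob_center (a point): centre of the open press's black upright round crank knob, diameter 22 mm, 44 mm tall (182 to 226 mm above the table; the steel crank arm below it ends at 177 mm). It travels on a level circle of radius 55 mm about the crank's axis, and spins freely on its pin, so it can be led round in a grasp that keeps its direction; nothing stands higher than the knob near the circle.
- open_crank (a joint): crank angle of the open press, rad, growing clockwise seen from above; lowers the foot 9.5 mm per rad. Range 0 to 4.7, starts at 0 to 0.5; at 0 the arm points along the press's -x. Turning takes about 5.5 N at the knob, 8 to 10 N with the pad bearing; it stays where it is left. The pad meets the sherd at about 2.5 rad, the spring is half squeezed at 3.5 and solid at 4.4.
- open_pad (a joint): how far the spring of the open press's pad is squeezed, m: 0 with the pad hanging free, 0.018 when solid; 1.2 N per mm and 2.4 N at the first touch. The pad is a black rubber disc, diameter 34 mm, under a brass spring.
- sherd_center (a point): centre of the loose brown sherd under the open press's pad, 66 x 64 x 18 mm, lying on the press's cork bed 16 mm above the table.
- press_set: the other press, of the same make, already wound down on its own sherd; fixed, to be left alone. Origin on the table top under its crank's axis.

How it is judged:
By the outcome, as a careful person would: the job done as asked, in the order asked, and still so for the second after the job is handed in, with the robot touching nothing.
It also fails if it takes over 45 s, if anything falls off the work surface, if the arm or the gripper's body presses on something with over 40 N, if the wrist force passes 120 N, or if a joint passes its speed limit or range.

## Working session

There is one attempt and no reset: what is moved stays moved. The work goes in short steps, Python scripts to look and compute and a tool call to move; the robot and the scene stay as the last step left them, time stands still between calls to the robot, and variables do not carry over. Pictures are saved under pics/ and viewed, at most 10 in all, crops included, and the job is handed in when it is done.

Besides the shell and the picture viewer there is one more tool, called as name(argument=value, ...), one argument or row to a line, values as JSON. move_arm: Moves the arm, as the interface text tells. Its arguments: {"type":"object","properties":{"jaw":{"type":"array","items":{"type":"number"}},"dp":{"type":"array","items":{"type":"array","items":{"type":"number"}}},"turn":{"type":"array","items":{"type":"array","items":{"type":"number"}}},"force":{"type":"number"}},"required":["jaw","dp","turn"]}

```bash
mkdir -p pics; cat > h.py <<'E'
import numpy as np, cv2
from rig import observe, cams, ticket
def ray(cam,u,v):
    c=cams.calibration(cam); f=192/np.tan(np.radians(c["vertical_fov"])/2)
    d=np.array([(u-c["cx"])/f,(v-c["cy"])/f]); s=d.copy()
    for _ in range(20): s=d/(1+c["k1"]*(s@s))
    V=np.array(c["view"]); R=V[:3,:3]; o=-R.T@V[:3,3]
    return o, R.T@np.array([s[0],-s[1],-1.])
def atz(cam,u,v,z):
    o,d=ray(cam,u,v); return o+d*(z-o[2])/d[2]
def atd(cam,u,v,dep):
    o,d=ray(cam,u,v); return o+d*dep
def save(im,n): cv2.imwrite("pics/"+n,im[:,:,::-1])
E
python3 - <<'E'
from h import *
for n in("scene","top"):
    im,d=cams.get_image(n); save(im,n+"0.png"); np.save(n+".npy",d)
    for q in("knob_center","press_open","press_set","sherd_center"):
        for r in cams.mark_of(n,q)[:3]:
            u,v=r["location"][0]*512,r["location"][1]*384
            print(n,q,round(r["p"],2),round(u),round(v),atd(n,u,v,d[int(v),int(u)]).round(3),atz(n,u,v,{"knob_center":.204,"sherd_center":.025}.get(q,0)).round(3))
E
```

```text
scene knob_center 0.68 332 135 [ 0.474 -0.249  0.218] [ 0.499 -0.287  0.204]
scene press_open 0.82 312 211 [ 0.517 -0.242  0.014] [ 0.533 -0.265  0.   ]
scene press_set 0.69 168 279 [0.559 0.176 0.014] [0.576 0.164 0.   ]
scene sherd_center 0.78 309 205 [ 0.524 -0.239  0.03 ] [ 0.53  -0.247  0.025]
scene sherd_center 0.62 308 208 [ 0.532 -0.247  0.016] [ 0.521 -0.232  0.025]
top knob_center 0.66 330 234 [ 0.495 -0.255  0.176] [ 0.486 -0.252  0.204]
top press_open 0.81 323 239 [ 0.521 -0.255  0.033] [ 0.531 -0.257  0.   ]
top press_set 0.64 189 162 [0.555 0.148 0.034] [0.566 0.161 0.   ]
top sherd_center 0.63 323 238 [ 0.525 -0.253  0.031] [ 0.527 -0.254  0.025]
```

View pics/scene0.png

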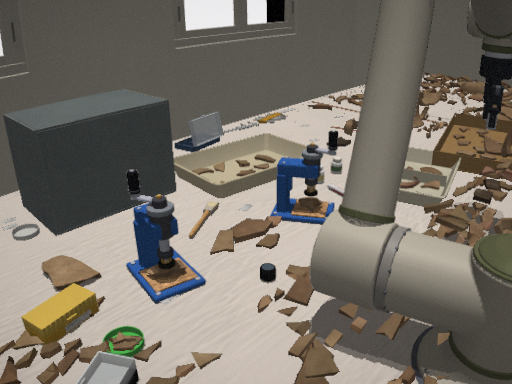

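View pics/top0.png

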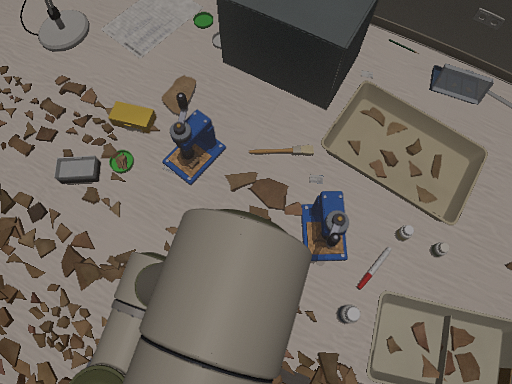

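The scene view shows two presses, at about (305,190) and (165,250) px. The top view shows the right-hand one at (328,228) with its knob near (334,238). I'll zoom in to confirm which is open and fit the knob from depth.

```bash
python3 - <<'E'
from h import *
im=cv2.imread("pics/scene0.png")
a=cv2.resize(im[120:230,260:350],None,fx=4.4,fy=4.4,interpolation=2); b=cv2.resize(im[165:300,120:210],(396,594),interpolation=2)
a=cv2.resize(a,(396,484)); a=cv2.copyMakeBorder(a,0,110,0,0,0); cv2.imwrite("pics/crop.png",np.hstack([a,b]))
for n,(u0,u1,v0,v1) in {"scene":(265,350,120,230),"top":(295,360,180,270)}.items():
    d=np.load(n+".npy"); P=np.array([np.r_[atd(n,u,v,d[v,u]),u,v] for v in range(v0,v1) for u in range(u0,u1) if d[v,u]>0])
    for lo,hi in((.186,.24),(.215,.24),(.15,.181)):
        Q=P[(P[:,2]>lo)&(P[:,2]<hi)&(P[:,0]>.4)&(P[:,0]<.65)]
        print(n,lo,len(Q),np.median(Q,0).round(3),Q.min(0).round(3),Q.max(0).round(3))
    # blue column top
    I=cv2.imread(f"pics/{n}0.png").astype(int); B=np.array([p for p in P if I[int(p[4]),int(p[3]),0]>2*I[int(p[4]),int(p[3]),2]+30])
    for lo,hi in((.0,.02),(.12,.165)):
        Q=B[(B[:,2]>lo)&(B[:,2]<hi)]
        if len(Q)>5: print("blue",lo,len(Q),Q.mean(0).round(3),cv2.minAreaRect(Q[:,:2].astype(np.float32)*1000))
E
```

```text
Traceback (most recent call last):
  File "h.py", line 12, in atd
    o,d=ray(cam,u,v); return o+d*dep
        ~~~^^^^^^^^^
  File "h.py", line 4, in ray
    c=cams.calibration(cam); f=192/np.tan(np.radians(c["vertical_fov"])/2)
ValueError: time passes only in moves, steps and waits
```

View pics/crop.png

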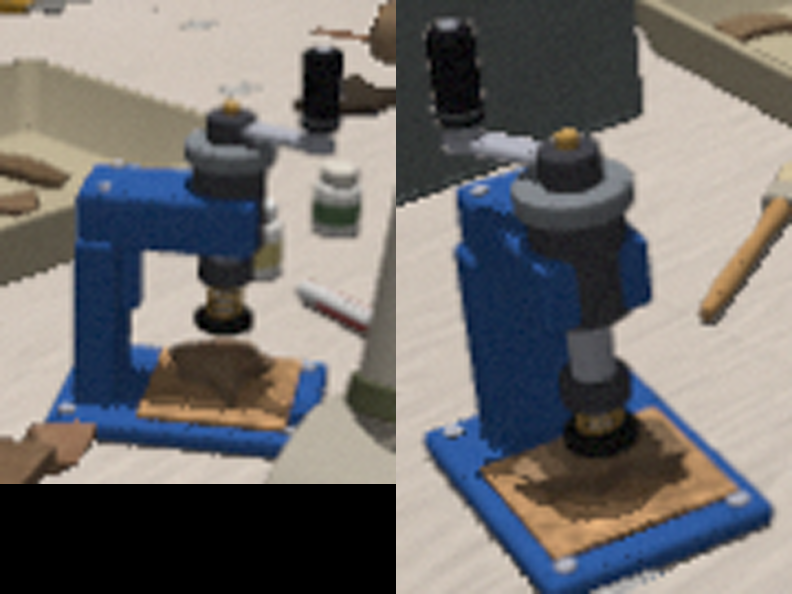

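The crop shows the right-hand press (pad hanging clear of the sherd, about (310,193) px in scene) is the open one. The left one is wound down.

```bash
sed -i 's/c=cams.calibration(cam);/c=C[cam];/; 2a C={n:cams.calibration(n) for n in("scene","top")}' h.py
cat > fit.py <<'E'
from h import *
def cloud(n,d,box):
    u0,u1,v0,v1=box
    return np.array([np.r_[atd(n,u,v,d[v,u]),u,v] for v in range(v0,v1) for u in range(u0,u1) if d[v,u]>0])
E
python3 - <<'E'
from fit import *
for n,b in {"scene":(265,350,120,230),"top":(295,360,180,270)}.items():
    P=cloud(n,np.load(n+".npy"),b)
    for lo,hi in((.186,.24),(.215,.24),(.15,.181)):
        Q=P[(P[:,2]>lo)&(P[:,2]<hi)&(P[:,0]>.4)&(P[:,0]<.65)]
        if len(Q): print(n,lo,len(Q),np.median(Q,0).round(3),Q.min(0).round(3),Q.max(0).round(3))
    I=cv2.imread(f"pics/{n}0.png").astype(int); B=np.array([p for p in P if I[int(p[4]),int(p[3]),0]>2*I[int(p[4]),int(p[3]),2]+30])
    for lo,hi in((-.01,.02),(.12,.165)):
        Q=B[(B[:,2]>lo)&(B[:,2]<hi)]
        if len(Q)>5: print("blue",lo,len(Q),Q.mean(0)[:3].round(3),cv2.minAreaRect(Q[:,:2].astype(np.float32)*1000))
o=observe(); print(o["time_s"],o["tool_rot"],o["grip_width"])
E
```

```text
scene 0.186 172 [ 4.73e-01 -2.51e-01  2.08e-01  3.32e+02  1.39e+02] [ 4.67e-01 -2.65e-01  1.86e-01  3.12e+02  1.31e+02] [ 5.35e-01 -2.43e-01  2.26e-01  3.37e+02  1.49e+02]
scene 0.215 56 [ 4.750e-01 -2.520e-01  2.210e-01  3.325e+02  1.335e+02] [ 4.67e-01 -2.63e-01  2.15e-01  3.28e+02  1.31e+02] [ 4.89e-01 -2.46e-01  2.26e-01  3.37e+02  1.36e+02]
scene 0.15 311 [ 5.20e-01 -2.48e-01  1.66e-01  3.14e+02  1.52e+02] [ 4.69e-01 -2.71e-01  1.50e-01  3.02e+02  1.44e+02] [ 5.57e-01 -2.29e-01  1.81e-01  3.35e+02  1.60e+02]
blue -0.01 368 [ 0.538 -0.217  0.011] ((544.246826171875, -240.43984985351562), (142.86163330078125, 103.7873306274414), 22.49440574645996)
blue 0.12 300 [ 0.557 -0.223  0.133] ((556.952392578125, -235.256103515625), (95.32422637939453, 43.43524169921875), 26.579038619995117)
top 0.186 140 [ 4.740e-01 -2.600e-01  2.240e-01  3.335e+02  2.390e+02] [ 4.67e-01 -2.71e-01  1.86e-01  3.27e+02  2.17e+02] [ 5.35e-01 -2.50e-01  2.31e-01  3.42e+02  2.46e+02]
top 0.215 89 [ 4.76e-01 -2.60e-01  2.26e-01  3.35e+02  2.37e+02] [ 4.68e-01 -2.69e-01  2.16e-01  3.30e+02  2.33e+02] [ 4.89e-01 -2.51e-01  2.31e-01  3.40e+02  2.43e+02]
top 0.15 398 [ 5.26e-01 -2.54e-01  1.67e-01  3.36e+02  2.23e+02] [ 4.70e-01 -2.82e-01  1.51e-01  3.25e+02  2.11e+02] [ 5.58e-01 -2.32e-01  1.81e-01  3.48e+02  2.46e+02]
blue -0.01 250 [ 0.533 -0.24   0.012] ((547.707763671875, -250.0806884765625), (143.74461364746094, 106.74846649169922), 26.819250106811523)
blue 0.12 107 [ 0.578 -0.233  0.138] ((575.9492797851562, -235.040283203125), (61.88494110107422, 45.39530944824219), 29.211843490600586)
0.5 [[ 9.30197114e-01  3.67060388e-01 -3.26838260e-05]
 [ 3.67060390e-01 -9.30197110e-01  8.61657158e-05]
 [ 1.22562059e-06 -9.21480380e-05 -9.99999996e-01]] 0.08542570563234321
```

Axis ≈ (0.531, −0.257), knob ≈ (0.477, −0.258), press yaw ≈ 26°, so the crank is at about 0.43 rad. These fit the 55 mm radius and the 0–0.5 start range. I'll approach with the present tool orientation.

move_arm(
  jaw=[7,7,7,7,7,7,7,7,7,7,7,7],
  dp=[
    [1,-0.5,-1],
    [3.2,-1.2,-1],
    [3.2,-1.2,-1],
    [3.2,-1.2,-1],
    [3.2,-1.2,-0.5],
    [3.2,-1.2,0],
    [3.2,-1.2,0],
    [3.2,-1.2,0],
    [3.2,-1.2,0],
    [3.2,-1.2,0],
    [3.2,-1.2,0],
    [1.9,-1,0],
  ],
  turn=[
    [0,0,0],
    [0,0,0],
    [0,0,0],
    [0,0,0],
    [0,0,0],
    [0,0,0],
    [0,0,0],
    [0,0,0],
    [0,0,0],
    [0,0,0],
    [0,0,0],
    [0,0,0],
  ],
)

```text
time_s: 1.5
position: [0.4789, -0.255, 0.2772]
tool_rot: [[0.929, 0.369, 0.001], [0.369, -0.929, -0.0], [0.001, 0.0, -1.0]]
ft_force: [-0.6, -0.4, 0.8]
grip_width: 0.0703
gripper_force: 0.0
```

```bash
python3 - <<'E'
from fit import *
im,d=cams.get_image("scene"); cv2.imwrite("pics/s1.png",cv2.resize(im[60:240,230:400,::-1],None,fx=3.3,fy=3.3,interpolation=2))
print(observe()["position"])
for r in cams.mark_of("scene","knob_center"):print(r["p"],r["location"][0]*512,r["location"][1]*384)
E
```

```text
[ 0.48005439 -0.2530409   0.27711162]
```

View pics/s1.png

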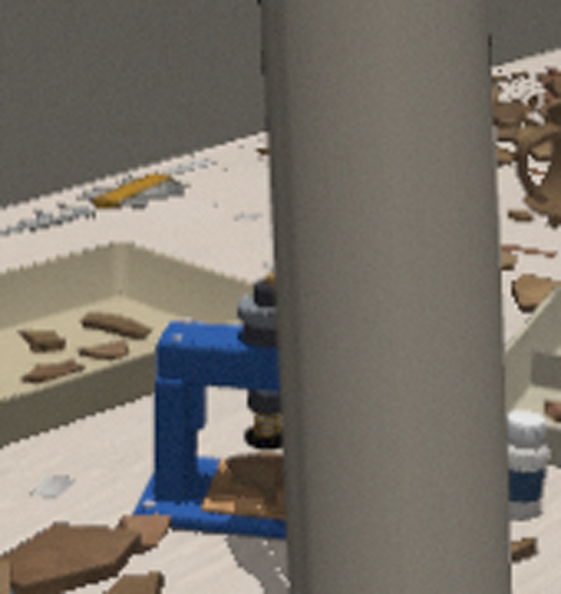

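The arm hides the knob in this view; the pad is still visible near (265,430) in the crop, hanging above the sherd. I'll go down on the measured position.

move_arm(
  jaw=[7,7,7,7,7,7,7],
  dp=[
    [-0.45,0.35,0],
    [0,0,1.6],
    [0,0,2],
    [0,0,2],
    [0,0,2],
    [0,0,1.3],
    [0,0,0],
  ],
  turn=[
    [0,0,0],
    [0,0,0],
    [0,0,0],
    [0,0,0],
    [0,0,0],
    [0,0,0],
    [0,0,0],
  ],
)

```text
time_s: 2.18
position: [0.4723, -0.2632, 0.1852]
tool_rot: [[0.931, 0.365, -0.004], [0.365, -0.931, 0.003], [-0.002, -0.004, -1.0]]
ft_force: [-0.4, 0.2, 0.0]
grip_width: 0.0699
gripper_force: 0.0
```

move_arm(
  jaw=[3.5,2.5,2,1.8,1.8,1.8,1.8,1.8,1.8,1.8],
  dp=[
    [0,0,0],
    [0,0,0],
    [0,0,0],
    [0,0,0],
    [0,0,0],
    [0,0,0],
    [0,0,0],
    [0,0,0],
    [0,0,0],
    [0,0,0],
  ],
  turn=[
    [0,0,0],
    [0,0,0],
    [0,0,0],
    [0,0,0],
    [0,0,0],
    [0,0,0],
    [0,0,0],
    [0,0,0],
    [0,0,0],
    [0,0,0],
  ],
  force=40,
)

```text
time_s: 3.02
position: [0.474, -0.2628, 0.1885]
tool_rot: [[0.93, 0.367, 0.001], [0.367, -0.93, -0.001], [0.0, 0.001, -1.0]]
ft_force: [-2.8, 1.3, 6.3]
grip_width: 0.0212
gripper_force: 38.9
```

Grasped (21 mm opening, 39 N). Now I'll work out the first arc in tool axes.

```bash
cat > arc.py <<'E'
import numpy as np,sys
a,b,n=map(float,sys.argv[1:4]); n=int(n)
T=np.array([[.930,.367],[.367,-.930]])
p=np.radians(np.linspace(a,b,n+1)); K=5.5*np.c_[np.cos(p),np.sin(p)]
c=np.cumsum(np.diff(K,axis=0)@T.T,0).round(2); print(np.diff(np.r_[[[0,0]],c],axis=0).round(2).tolist())
E
python3 arc.py 183 147 8; python3 arc.py 147 93 12;python3 arc.py 93 39 12
```

```text
[[0.15, -0.4], [0.19, -0.39], [0.21, -0.38], [0.25, -0.36], [0.27, -0.33], [0.29, -0.32], [0.32, -0.29], [0.34, -0.26]]
[[0.36, -0.24], [0.38, -0.2], [0.39, -0.18], [0.41, -0.15], [0.42, -0.11], [0.42, -0.08], [0.43, -0.05], [0.43, -0.01], [0.43, 0.02], [0.43, 0.06], [0.42, 0.08], [0.42, 0.13]]
[[0.4, 0.15], [0.39, 0.19], [0.38, 0.21], [0.36, 0.25], [0.33, 0.27], [0.32, 0.29], [0.29, 0.32], [0.26, 0.34], [0.24, 0.36], [0.2, 0.38], [0.18, 0.4], [0.15, 0.4]]
```

move_arm(
  jaw=[1.8,1.8,1.8,1.8,1.8,1.8,1.8,1.8],
  dp=[
    [0.15,-0.4,0],
    [0.19,-0.39,0],
    [0.21,-0.38,0],
    [0.25,-0.36,0],
    [0.27,-0.33,0],
    [0.29,-0.32,0],
    [0.32,-0.29,0],
    [0.34,-0.26,0],
  ],
  turn=[
    [0,0,0],
    [0,0,0],
    [0,0,0],
    [0,0,0],
    [0,0,0],
    [0,0,0],
    [0,0,0],
    [0,0,0],
  ],
)

```text
time_s: 3.68
position: [0.4813, -0.2301, 0.1885]
tool_rot: [[0.93, 0.367, -0.003], [0.367, -0.93, -0.001], [-0.003, 0.0, -1.0]]
ft_force: [-10.9, 1.8, 10.1]
grip_width: 0.0211
gripper_force: 39.3
```

move_arm(
  jaw=[1.8],
  dp=[
    [0,0,0],
  ],
  turn=[
    [0,0,0],
  ],
)

```text
time_s: 3.77
position: [0.4817, -0.2296, 0.1884]
tool_rot: [[0.93, 0.367, -0.003], [0.367, -0.93, -0.0], [-0.003, -0.0, -1.0]]
ft_force: [-9.9, 2.3, 9.0]
grip_width: 0.021
gripper_force: 39.3
```

move_arm(
  jaw=[1.8,1.8,1.8,1.8,1.8,1.8,1.8,1.8,1.8,1.8,1.8,1.8],
  dp=[
    [0.36,-0.24,0],
    [0.38,-0.2,0],
    [0.39,-0.18,0],
    [0.41,-0.15,0],
    [0.42,-0.11,0],
    [0.42,-0.08,0],
    [0.43,-0.05,0],
    [0.43,-0.01,0],
    [0.43,0.02,0],
    [0.43,0.06,0],
    [0.42,0.08,0],
    [0.42,0.13,0],
  ],
  turn=[
    [0,0,0],
    [0,0,0],
    [0,0,0],
    [0,0,0],
    [0,0,0],
    [0,0,0],
    [0,0,0],
    [0,0,0],
    [0,0,0],
    [0,0,0],
    [0,0,0],
    [0,0,0],
  ],
)

```text
time_s: 4.77
position: [0.5254, -0.2029, 0.1885]
tool_rot: [[0.93, 0.368, -0.001], [0.368, -0.93, 0.003], [-0.0, -0.004, -1.0]]
ft_force: [-6.1, 10.9, 9.2]
grip_width: 0.0207
gripper_force: 39.6
```

move_arm(
  jaw=[1.8],
  dp=[
    [0,0,0],
  ],
  turn=[
    [0,0,0],
  ],
)

```text
time_s: 4.85
position: [0.5261, -0.2029, 0.1884]
tool_rot: [[0.93, 0.368, -0.0], [0.368, -0.93, 0.003], [0.001, -0.003, -1.0]]
ft_force: [-2.8, 11.3, 8.1]
grip_width: 0.0209
gripper_force: 39.6
```

move_arm(
  jaw=[1.8,1.8,1.8,1.8,1.8,1.8,1.8,1.8,1.8,1.8,1.8,1.8],
  dp=[
    [0.44,0.06,0],
    [0.39,0.19,0],
    [0.38,0.21,0],
    [0.36,0.25,0],
    [0.33,0.27,0],
    [0.32,0.29,0],
    [0.29,0.32,0],
    [0.26,0.34,0],
    [0.24,0.36,0],
    [0.2,0.38,0],
    [0.18,0.4,0],
    [0.15,0.4,0],
  ],
  turn=[
    [0,0,0],
    [0,0,0],
    [0,0,0],
    [0,0,0],
    [0,0,0],
    [0,0,0],
    [0,0,0],
    [0,0,0],
    [0,0,0],
    [0,0,0],
    [0,0,0],
    [0,0,0],
  ],
)

```text
time_s: 5.85
position: [0.5718, -0.2234, 0.1884]
tool_rot: [[0.93, 0.368, 0.0], [0.368, -0.93, 0.001], [0.001, -0.001, -1.0]]
ft_force: [-4.2, 5.3, 7.1]
grip_width: 0.0212
gripper_force: 39.4
```

```bash
python3 arc.py 39 8 7; python3 - <<'E'
from fit import *
im,d=cams.get_image("scene"); cv2.imwrite("pics/s2.png",cv2.resize(im[110:240,255:350,::-1],None,fx=4.5,fy=4.5,interpolation=2))
im,d=cams.get_image("top"); o=observe(); p=o["position"];print(p,o["ft_force"],np.degrees(np.arctan2(p[1]+.2578,p[0]-.5289)))
save(im,"t2.png"); np.save("top2.npy",d)
P=cloud("top",d,(285,370,170,280)); I=im.astype(int)
B=np.array([p for p in P if I[int(p[4]),int(p[3]),2]>2*I[int(p[4]),int(p[3]),0]+30])
Q=B[B[:,2]<.02]; print(cv2.minAreaRect(Q[:,:2].astype(np.float32)*1000),len(Q))
E
```

```text
[[0.11, 0.41], [0.08, 0.42], [0.05, 0.42], [0.01, 0.42], [-0.01, 0.43], [-0.06, 0.42], [-0.08, 0.42]]
[ 0.57221283 -0.22396284  0.18848809] [-1.58130381  2.74334336  5.36277635] 37.997922400518796
((514.134033203125, -267.1882629394531), (68.8489761352539, 106.1586685180664), 26.382532119750977) 161
```

View pics/s2.png

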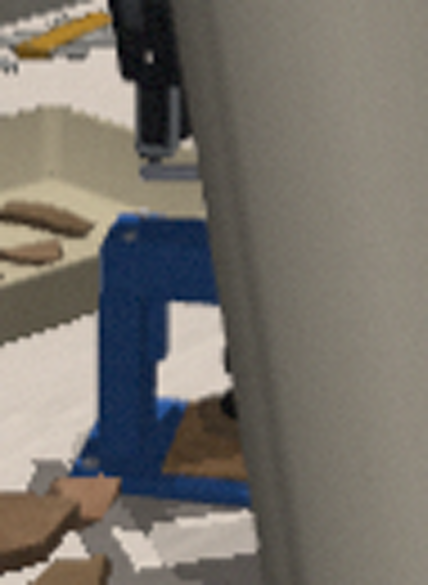

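The crop shows the pad edge near (230,405) down on the sherd. The crank is at about 2.94 rad, so about 32° to go.

move_arm(
  jaw=[1.8,1.8,1.8,1.8,1.8,1.8,1.8,1.8],
  dp=[
    [0.11,0.41,0],
    [0.08,0.42,0],
    [0.05,0.42,0],
    [0.01,0.42,0],
    [-0.01,0.43,0],
    [-0.06,0.42,0],
    [-0.08,0.42,0],
    [-0.03,0.15,0],
  ],
  turn=[
    [0,0,0],
    [0,0,0],
    [0,0,0],
    [0,0,0],
    [0,0,0],
    [0,0,0],
    [0,0,0],
    [0,0,0],
  ],
)

```text
time_s: 6.62
position: [0.5836, -0.252, 0.1885]
tool_rot: [[0.93, 0.368, -0.0], [0.368, -0.93, 0.002], [0.0, -0.002, -1.0]]
ft_force: [-4.7, 7.0, 6.9]
grip_width: 0.021
gripper_force: 39.2
```

move_arm(
  jaw=[1.8,1.8],
  dp=[
    [0,0,0],
    [0,0,0],
  ],
  turn=[
    [0,0,0],
    [0,0,0],
  ],
)

```text
time_s: 6.78
position: [0.5835, -0.2521, 0.1885]
tool_rot: [[0.93, 0.368, 0.0], [0.368, -0.93, 0.001], [0.0, -0.001, -1.0]]
ft_force: [-3.6, 5.5, 6.4]
grip_width: 0.0209
gripper_force: 39.1
```

At 6.0° by the fitted circle, which is about 3.50 rad. I'll open the jaws, lift and back away.

move_arm(
  jaw=[2.6,3.2,4,5,5,5,5,5,5,5,5,5],
  dp=[
    [0,0,0],
    [0,0,0],
    [0,0,0],
    [0,0,0],
    [0,0,0],
    [0,0,-0.5],
    [0,0,-1],
    [0,0,-2],
    [0,0,-2.5],
    [0,0,-2.5],
    [0,0,-2.5],
    [0,0,0],
  ],
  turn=[
    [0,0,0],
    [0,0,0],
    [0,0,0],
    [0,0,0],
    [0,0,0],
    [0,0,0],
    [0,0,0],
    [0,0,0],
    [0,0,0],
    [0,0,0],
    [0,0,0],
    [0,0,0],
  ],
)

```text
time_s: 7.78
position: [0.5847, -0.2534, 0.304]
tool_rot: [[0.93, 0.367, 0.009], [0.367, -0.93, -0.006], [0.006, 0.009, -1.0]]
ft_force: [0.5, 0.1, 1.0]
grip_width: 0.0498
gripper_force: 0.0
```

move_arm(
  jaw=[5,5,5,5,5,5,5,5,5,5,5,5],
  dp=[
    [-1,0.4,0],
    [-3,1.2,0],
    [-3,1.2,0],
    [-3,1.2,0],
    [-3,1.2,0],
    [-3,1.2,0],
    [-3,1.2,0],
    [-3,1.2,0],
    [-3,1.2,0],
    [-3,1.2,0],
    [-3,1.2,0],
    [-1,0.4,0],
  ],
  turn=[
    [0,0,0],
    [0,0,0],
    [0,0,0],
    [0,0,0],
    [0,0,0],
    [0,0,0],
    [0,0,0],
    [0,0,0],
    [0,0,0],
    [0,0,0],
    [0,0,0],
    [0,0,0],
  ],
)

```text
time_s: 8.78
position: [0.3292, -0.4918, 0.2961]
tool_rot: [[0.932, 0.363, -0.002], [0.363, -0.932, 0.002], [-0.001, -0.002, -1.0]]
ft_force: [-1.5, 0.3, 0.6]
grip_width: 0.05
gripper_force: 0.0
```

```bash
python3 - <<'E'
from fit import *
S,d=cams.get_image("scene"); T,t=cams.get_image("top")
P=cloud("scene",d,(255,350,110,230)); Q=P[(P[:,2]>.19)&(P[:,2]<.24)&(P[:,0]>.55)&(P[:,0]<.62)]; print("s",np.median(Q,0).round(3) if len(Q) else 0)
P=cloud("top",t,(295,370,170,270)); Q=P[(P[:,2]>.215)&(P[:,2]<.235)&(P[:,0]>.55)&(P[:,0]<.62)]; print("t",len(Q),np.median(Q,0).round(3) if len(Q) else 0)
o=observe(); print(o["position"],o["ft_force"],o["time_s"])
r=lambda a:cv2.resize(a[:,:,::-1],(396,500),interpolation=2)
cv2.imwrite("pics/end.png",np.hstack([r(S[115:235,255:350]),r(T[170:275,290:373])]))
E
```

```text
s [ 5.81e-01 -2.43e-01  2.09e-01  2.93e+02  1.31e+02]
t 91 [ 5.85e-01 -2.52e-01  2.26e-01  3.50e+02  1.90e+02]
[ 0.33102478 -0.49047151  0.2962672 ] [-0.42196047 -0.27608166 -0.60716792] 8.8833
```

View pics/end.png

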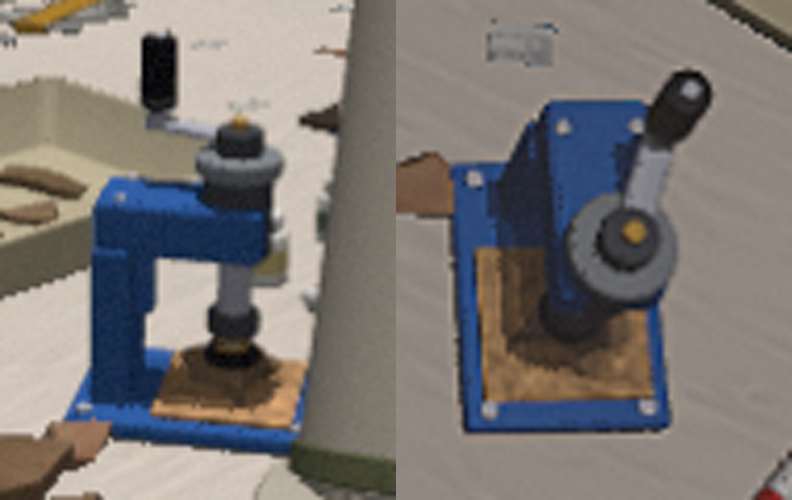

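The final view shows the pad on the sherd at (232,355) with some brass spring still visible. The crank knob is at (0.585, −0.252), which is about 3.5 rad, the sherd is in place and the arm is clear.

```bash
python3 -c "
from rig import ticket
print(ticket.close_job())"
```

```text
the job is handed in; nothing more can be done
None
```

I turned the open press's crank clockwise to about 3.5 rad, the half-squeezed point; its pad bears on the sherd, which looks unmoved. I let go of the crank, left the other press alone and handed in the job at about 9 s.

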